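Point out the unsealed canister, then press its lid home

ROBOT

A 6-joint arm with a two-finger parallel gripper is mounted at the origin on a cart in front of the work surface, level with it; the furniture and walls round the work are solid. World frame = base frame: x ahead of the robot, y to its left, z up, the work surface at z = 0. Lengths are in mm, angles in rad, forces in N, time in s.
With the tool pointing down it reaches from about 325 to 850 mm from the base axis. Payload 4.4 kg.
Tool frame: the origin (TCP) lies between the finger pads, 19 mm behind the fingertips; this is the grasp point; z points along the fingers, y is the line along which they close (so a half turn about z gives the same grasp; the last joint's range is limited). The gripper opens to 94 mm and grips with 3 to 60 N. Pads are 16 mm wide; open, the fingers measure 119 mm over their backs; the gripper's body (75 mm by 177 mm) begins 78 mm behind the grasp point.
Start: joints at [1.145, 0.207, 1.542, -0, 1.393, -0.15], TCP at [156.038, 553.425, 224.247] pointing down, gripper open.
Joint ranges: [-2.73, 2.73], [-0.86, 2.22], [0.23, 2.46], [-1.11, 4.25], [0.08, 2.63], [-2.82, 2.82]. Speed limits (rad/s): [2.79, 2.79, 3.14, 3.14, 3.14, 3.14].

INTERFACE

Orientations are given as a unit quaternion [x, y, z, w].
In Python, from rig import env gives the robot as it stands. The module is installed in compiled form; this text tells all that it offers.
- The arm moves only by the tool servo_tool, never from a script. Its argument "motion" is a list of rows, each a list of 2 entries, a list of its own where there are three numbers: the shift along the world's x, y, z as a fraction of full scale, then the turn, a rotation vector about the world's x, y, z as a fraction of full scale. A call has 1 to 20 rows; each row shifts and turns the commanded pose from where the row before left it; what a row does not reach is not made up. Full scale, the value 1, is 0.025 m for a shift and 180 degrees for a turn. A row lasts 1/12 s, in which the tool goes at most 41.7 mm and 7.16 degrees, less where a joint would pass 70% of its speed; a pose out of reach is approached as far as the arm can. A call with a number of a shift or a turn outside -1 to 1 is refused whole. A call with a gripper value outside its range is refused whole. "jaw" is the opening, from 0 (shut) to 1 (fully open), set as the call begins (left out, the last holds). The fingers move at their own pace and stop on an object; the grip force is fixed at half the most. Time passes only in rows, so rows that do not move let the fingers close. It gives the time, the measured TCP pose, the force, the opening and the grip force at its end, in the units of the state.
- env.read_state(): the state, without advancing time (a new reading comes with each control period).
- env.camera(name): name is "scene" or "top" or "wrist"; returns the picture (420x560x3 uint8, blue, green, red); there is no depth.
- env.get_calibration(name): a dict with "fx", "fy", "cx", "cy" (pixels), "R" (3x3) and "t" (3): a world point X has camera coordinates R X + t. Camera axes: x right, y down, z forward; pixel columns grow to the right and rows downward; lengths in mm; the calibration is good to about 2 mm. A picture is of the moment at which its call begins: read the wrist's pose just before it. get_calibration takes no time and is no camera call; for the wrist camera it gives the pose at the moment of the call.
- env.close_job(): hands the job in; it is judged then, once.
The state is a dict: "time": time; "qpos": joint angles; "joint_vel": joint speeds; "joint_efforts": joint torques, N m; "tcp_pos": TCP position; "orientation": TCP orientation; "ft_force": force on the tool from outside, world axes, zero at the start; "moment": the same for the moment, N m; "finger_gap": finger opening in mm; "gripper_force": force on a finger pad.
Only numpy, scipy, OpenCV 4.12 (cv2) and the standard library are available. Lean on these libraries where they do the work, as an engineer would, in place of code of your own. Each camera call takes 0.05 s, during which the arm holds its last target. There are 200 camera calls.

TASK

One of the three storage canisters on the worktop has not been shut properly: its lid stands proud. First show me which one you mean: point at it from above, holding your fingertips a few centimetres over the middle of its knob for two seconds without touching it. Then press the lid down with the fingertips until it is fully home, and move clear; grasp and lift nothing, do not shift or tip that canister, and leave the other canisters and the mugs as they are.

Things in the scene. Friction and masses are not known exactly. Their poses are not given: they have to be found in the camera images.
- canister_a: Cream pottery canister, 102 mm diameter, 0.75 kg, loose on the worktop (top at z = 0.0045), one of three alike; 127 mm high to the flat top of its closed lid and 140 mm to the top of the lid's knob. Origin: centre of the underside, z up; its yaw means nothing. Its lid stands proud at the start: a white plug with a dark rubber ring shows in the gap below it.
- canister_a_lid (a joint): Height of canister_a's push-in lid over its fully closed place (m): 0 = home on the rim, grows upward. The lid only slides straight up and down; its sealing rings drag with about 5 N plus some 20 N per m/s of speed, so it stays where it is left, and it stops dead at 0. Starts 0.018 to 0.028.
- knob_a (a point): Top centre of the round knob (20 mm across, 13 mm high) in the middle of canister_a's lid; it moves with the lid, 140 mm above the worktop when the lid is home. z up. It is also the canister's axis.
- canister_b: Cream pottery canister, 102 mm diameter, 0.75 kg, loose on the worktop (top at z = 0.0045), one of three alike; 127 mm high to the flat top of its closed lid and 140 mm to the top of the lid's knob. Origin: centre of the underside, z up; its yaw means nothing. Its lid is home.
- canister_b_lid (a joint): Height of canister_b's push-in lid over its fully closed place (m): 0 = home on the rim, grows upward. The lid only slides straight up and down; its sealing rings drag with about 5 N plus some 20 N per m/s of speed, so it stays where it is left, and it stops dead at 0. Starts at 0.
- knob_b (a point): Top centre of the round knob (20 mm across, 13 mm high) in the middle of canister_b's lid; it moves with the lid, 140 mm above the worktop when the lid is home. z up. It is also the canister's axis.
- canister_c: Cream pottery canister, 102 mm diameter, 0.75 kg, loose on the worktop (top at z = 0.0045), one of three alike; 127 mm high to the flat top of its closed lid and 140 mm to the top of the lid's knob. Origin: centre of the underside, z up; its yaw means nothing. Its lid is home.
- canister_c_lid (a joint): Height of canister_c's push-in lid over its fully closed place (m): 0 = home on the rim, grows upward. The lid only slides straight up and down; its sealing rings drag with about 5 N plus some 20 N per m/s of speed, so it stays where it is left, and it stops dead at 0. Starts at 0.
- knob_c (a point): Top centre of the round knob (20 mm across, 13 mm high) in the middle of canister_c's lid; it moves with the lid, 140 mm above the worktop when the lid is home. z up. It is also the canister's axis.
- mug_3: White mug with coloured bands, 93 x 127 x 96 mm with its handle, standing on the worktop behind the canisters, loose; a bystander. Origin: centre of the underside.
- mug_4: Terracotta-red mug, 82 x 115 x 90 mm with its handle, standing near the front left corner of the worktop, loose; a bystander. Origin: centre of the underside.
There are look-alikes about, which are no part of the job. Leave any turquoise look-alike of the canister_b alone.

How it is judged (in metres and radians):
On the way, in this order (a step that is already met when the one before it is completed fails the run):
1. the fingertips are held over the knob of the canister with the raised lid for 1.5 s (TCP within 20 mm of the knob's axis and 20 to 95 mm above its top), with no contact and the lid not yet moved (horizontal distance between the grasp point and knob_a below 0.02 m and z of the grasp point in the frame of knob_a between 0.02 and 0.095 m and contact force between each of the arm, the fingers and canister_a below 0.05 N and distance of knob_a from where it was at the start of the episode below 0.003 m), for 1.5 s.
2. that lid is pressed home (value of joint canister_a_lid below 0.002 m), for 0.2 s.
At the end, for the whole second after the job is handed in: All three lids are home (within 2 mm), the closed canister stands upright and at rest within 20 mm of where it was, and the other canisters and the mugs stand upright within 20 mm of where they were (value of joint each of canister_a_lid, canister_b_lid, canister_c_lid below 0.002 m and distance of each of canister_a, canister_b, canister_c, mug_3, mug_4 from where it was at the start of the episode below 0.02 m and angle between each of canister_a, canister_b, canister_c, mug_3, mug_4's own z axis and vertical below 0.05 rad and linear speed of canister_a below 0.01 m/s); the robot touches nothing.
It fails at once if the canister is shoved more than 20 mm or tipped (distance of canister_a from where it was at the start of the episode above 0.02 m or angle between canister_a's own z axis and vertical above 0.15 rad).
It fails at once if a canister is lifted or a lid is pulled up (height (world z) of any of canister_a, canister_b, canister_c above 0.0125 m or value of joint canister_a_lid above 0.034 m or value of joint any of canister_b_lid, canister_c_lid above 0.005 m).
It fails at once if another canister or a mug is moved more than 20 mm or tipped (distance of any of canister_b, canister_c, mug_3, mug_4 from where it was at the start of the episode above 0.02 m or angle between any of canister_b, canister_c, mug_3, mug_4's own z axis and vertical above 0.15 rad).
It also fails if it takes over 38 s, if anything falls off the work surface, if the arm or the gripper's body presses on something with over 40 N, if the wrist force passes 120 N, or if a joint passes its speed limit or range.

## Working session

There is one attempt and no reset: what is moved stays moved. The work goes in short steps, Python scripts to look and compute and a tool call to move; the robot and the scene stay as the last step left them, time stands still between calls to the robot, and variables do not carry over. Pictures are saved under pics/ and viewed, at most 10 in all, crops included, and the job is handed in when it is done.

Besides the shell and the picture viewer there is one more tool, called after "Call:" by a JSON object that holds its "method" and its "body". servo_tool: Moves the arm, as the interface text tells. Shift numbers are shares of 0.025 m and turn numbers shares of 180 degrees, none past 1 either way. Its arguments: {"type":"object","properties":{"motion":{"type":"array","items":{"type":"array"}},"jaw":{"type":"number"}},"required":["motion"]}

```bash
mkdir -p pics; python3 - <<'E'
from rig import env
import cv2,json
for n in("scene","top"):
    cv2.imwrite(f"pics/{n}0.png",env.camera(n))
    print(n,env.get_calibration(n))
s=env.read_state();print(s["time"],s["tcp_pos"],s["orientation"],s["finger_gap"],s["ft_force"])
E
```

```text
scene {'fx': 406.82109479803336, 'fy': 406.82109479803336, 'cx': 284.55816061337606, 'cy': 207.24995027834814, 'R': array([[ 0.73206064, -0.68105481, -0.01586072],
       [-0.39203691, -0.40212849, -0.82740543],
       [ 0.5571304 ,  0.61192894, -0.56138106]]), 't': array([-311.91167075,  372.13026515,  875.51929356])}
top {'fx': 438.32126323076204, 'fy': 438.32126323076204, 'cx': 282.3659281078544, 'cy': 212.21653027167758, 'R': array([[ 0.0219137 , -0.99970973, -0.01001245],
       [-0.99820759, -0.02132071, -0.05591986],
       [ 0.05569015,  0.01121991, -0.99838506]]), 't': array([ 119.29225226,  548.00408349, 1155.88816166])}
0.1 [155.7474856  552.79312913 223.21394424] [ 1.36964977e-01  9.90575372e-01 -9.72253142e-04 -2.88523954e-04] 94.25798664558535 [-0.16206573  0.06574789 -0.27783938]
```

View pics/scene0.png

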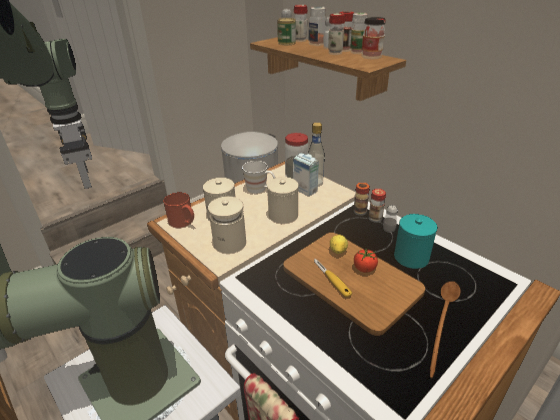

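View pics/top0.png

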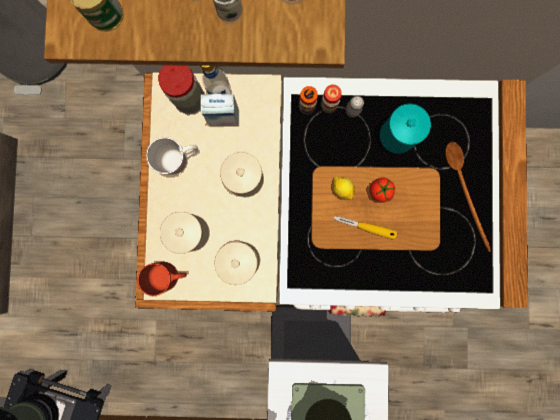

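The three cream canisters are at scene pixels (219,195), (227,225) and (283,200), with a turquoise look-alike at (416,240). In the top view the cream ones are at (181,232), (236,263) and (241,173). The one at scene (227,225), top (236,263), seems to have a pale band and dark line under its lid. I'll enlarge it to confirm.

```bash
python3 - <<'E'
import cv2,numpy as np
a=cv2.imread("pics/scene0.png")[165:265,190:310];b=cv2.imread("pics/top0.png")[140:300,140:270]
a=cv2.resize(a,(480,400),interpolation=cv2.INTER_CUBIC);b=cv2.resize(b,(318,392),interpolation=cv2.INTER_CUBIC)
b=cv2.copyMakeBorder(b,0,8,0,0,cv2.BORDER_CONSTANT)
cv2.imwrite("pics/crop.png",np.hstack([a,b]))
E
```

```text
(no output)
```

View pics/crop.png

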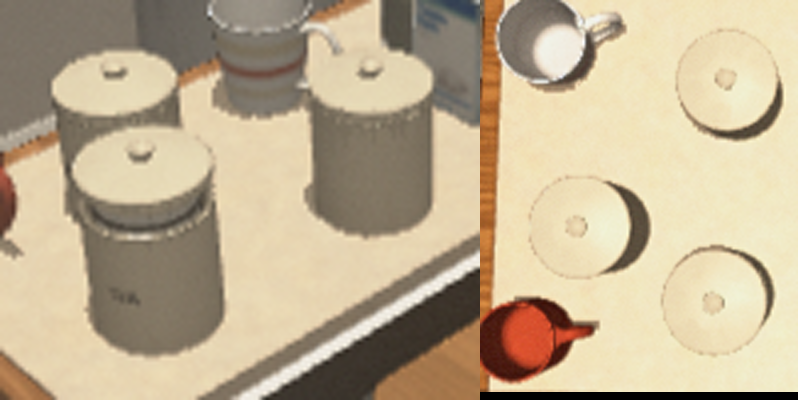

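The crop settles it. The front canister (scene knob at about (225,201), top knob at about (235,263)) has a white plug and dark ring under its lid, and the other two lids sit flush. Next I triangulate its knob.

```bash
cat > h.py <<'E'
from rig import env
import numpy as np, cv2
def P(n):
    c=env.get_calibration(n);K=np.array([[c["fx"],0,c["cx"]],[0,c["fy"],c["cy"]],[0,0,1]])
    return K@np.c_[c["R"],c["t"]]
def plane(n,uv,z):
    p=P(n);H=np.c_[p[:,:2],p[:,2]*z+p[:,3]];w=np.linalg.solve(H,[*uv,1]);return w[:2]/w[2]
E
python3 - <<'E'
from h import *
a,b=(225.2,201.8),(235.3,263.3)
X=cv2.triangulatePoints(P("scene"),P("top"),np.array(a).reshape(2,1),np.array(b).reshape(2,1));print((X[:3]/X[3]).ravel())
for z in(163,168,173):print(z,plane("scene",a,z),plane("top",b,z))
for q in((375.5/1,0),):pass
print(plane("top",(140+(727-480)/2.446,140+78/2.45),144.5),plane("top",(140+(576-480)/2.446,140+226/2.45),144.5))
E
```

```text
[416.1097857  236.49665791 156.53909937]
163 [411.41369493 227.31765141] [415.84420493 236.25512666]
168 [407.25690847 220.77832971] [416.15799125 235.67693117]
173 [403.10012201 214.23900802] [416.47177757 235.09873567]
[632.81528648 230.86544476] [485.170361   373.92043177]
```

Call:
{"method": "servo_tool", "body": {"jaw": 0, "motion": [[[0.4, -0.5, 0.1], [0, 0, 0]], [[0.8, -0.97, 0.1], [0, 0, 0]], [[0.8, -0.97, 0.08], [0, 0, 0]], [[0.8, -0.97, 0], [0, 0, 0]], [[0.8, -0.97, 0], [0, 0, 0]], [[0.8, -0.97, 0], [0, 0, 0]], [[0.8, -0.97, 0], [0, 0, 0]], [[0.8, -0.97, 0], [0, 0, 0]], [[0.8, -0.97, 0], [0, 0, 0]], [[0.8, -0.97, 0], [0, 0, 0]], [[0.8, -0.97, 0], [0, 0, 0]], [[0.8, -0.97, 0], [0, 0, 0]], [[0.8, -0.97, 0], [0, 0, 0]], [[0.4, -0.5, 0], [0, 0, 0]], [[0, 0, 0], [0, 0, 0]], [[0, 0, 0], [0, 0, 0]]]}}

```text
time: 1.43
tcp_pos: [416.0, 236.9, 230.8]
orientation: [0.138, 0.99, -0.0, -0.001]
ft_force: [-0.9, 0.0, 0.4]
finger_gap: 0.5
gripper_force: 0.0
```

```bash
python3 - <<'E'
from h import *
s=env.read_state();print(s["time"],s["tcp_pos"],s["orientation"],s["finger_gap"],s["ft_force"])
p=P("wrist");w=env.camera("wrist");sc=env.camera("scene")
for z in(163,168,173):
    q=p@[416,236,z,1];print(q[:2]/q[2])
np.save("pw.npy",p)
q=P("scene")@[*s["tcp_pos"][:2],s["tcp_pos"][2]-19,1];print("tip in scene",q[:2]/q[2])
c=cv2.resize(sc[130:265,160:295],(420,420),interpolation=cv2.INTER_CUBIC)
cv2.imwrite("pics/w1.png",w);cv2.imwrite("pics/s1.png",c)
E
```

```text
1.4333 [415.97725887 236.85636325 230.77881307] [ 1.38102665e-01  9.90417698e-01 -3.81772913e-05 -6.60087728e-04] 0.4894880438988601 [-0.85037663  0.03573014  0.41871743]
[275.28711923 233.89961211]
[275.25481003 236.20233382]
[275.22117032 238.59988192]
tip in scene [222.79420645 185.20180198]
```

View pics/w1.png

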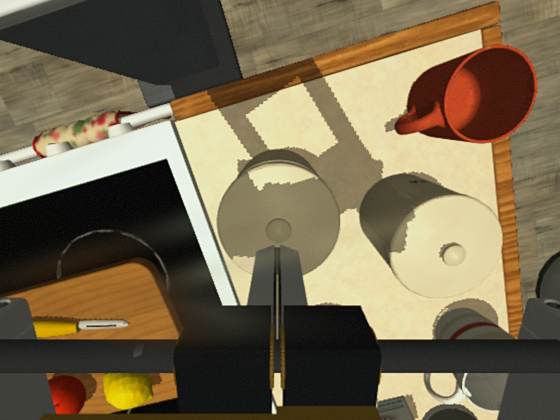

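View pics/s1.png

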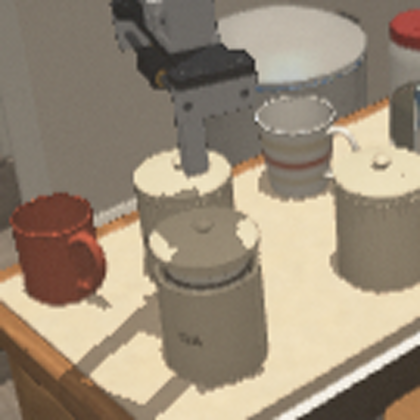

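The wrist view shows the knob at (278,230), against a prediction of about (275,236), just ahead of the closed fingertips. The scene crop shows the fingertips above the raised lid's knob, with a clear gap. I refine the position from the wrist pixel.

```bash
python3 - <<'E'
from h import *
from scipy.optimize import least_squares
pw=np.load("pw.npy");obs=[(pw,(278,229.5)),(P("scene"),(225.5,201.4)),(P("top"),(235.3,263.3))]
f=lambda X:np.concatenate([(lambda q:q[:2]/q[2]-uv)(p@[*X,1]) for p,uv in obs])
r=least_squares(f,[416,236,165]);print(r.x,r.fun)
for z in(160,165,170):
    H=np.c_[pw[:,:2],pw[:,2]*z+pw[:,3]];w=np.linalg.solve(H,[278,229.5,1]);print(z,w[:2]/w[2])
E
```

```text
[415.91759332 238.06910739 155.33987208] [-0.16908735  0.26874731 -0.98059992  0.54944728 -0.38909119 -0.24665914]
160 [414.15869156 238.69060947]
165 [412.46359903 239.15437109]
170 [410.7685065  239.61813271]
```

Call:
{"method": "servo_tool", "body": {"motion": [[[-0.06, 0.03, 0], [0, 0, 0]], [[0, 0, 0], [0, 0, 0]], [[0, 0, 0], [0, 0, 0]], [[0, 0, 0], [0, 0, 0]], [[0, 0, 0], [0, 0, 0]], [[0, 0, 0], [0, 0, 0]], [[0, 0, 0], [0, 0, 0]], [[0, 0, 0], [0, 0, 0]], [[0, 0, 0], [0, 0, 0]], [[0, 0, 0], [0, 0, 0]], [[0, 0, 0], [0, 0, 0]], [[0, 0, 0], [0, 0, 0]], [[0, 0, 0], [0, 0, 0]], [[0, 0, 0], [0, 0, 0]], [[0, 0, 0], [0, 0, 0]], [[0, 0, 0], [0, 0, 0]], [[0, 0, 0], [0, 0, 0]], [[0, 0, 0], [0, 0, 0]], [[0, 0, 0], [0, 0, 0]], [[0, 0, 0], [0, 0, 0]]]}}

```text
time: 3.2
tcp_pos: [414.5, 238.2, 231.2]
orientation: [0.137, 0.991, -0.0, -0.0]
ft_force: [0.9, -0.2, -0.1]
finger_gap: 0.5
gripper_force: 0.0
```

Call:
{"method": "servo_tool", "body": {"motion": [[[0, 0, 0], [0, 0, 0]], [[0, 0, 0], [0, 0, 0]], [[0, 0, 0], [0, 0, 0]], [[0, 0, 0], [0, 0, 0]], [[0, 0, 0], [0, 0, 0]], [[0, 0, 0], [0, 0, 0]], [[0, 0, 0], [0, 0, 0]], [[0, 0, 0], [0, 0, 0]], [[0, 0, -0.2], [0, 0, 0]], [[0, 0, -0.2], [0, 0, 0]], [[0, 0, -0.2], [0, 0, 0]], [[0, 0, -0.2], [0, 0, 0]], [[0, 0, -0.2], [0, 0, 0]], [[0, 0, -0.1], [0, 0, 0]], [[0, 0, 0], [0, 0, 0]]]}}

```text
time: 4.45
tcp_pos: [413.9, 237.9, 202.6]
orientation: [0.137, 0.991, -0.0, -0.001]
ft_force: [-0.5, 1.0, 0.8]
finger_gap: 0.1
gripper_force: 0.0
```

Call:
{"method": "servo_tool", "body": {"motion": [[[0, 0, -0.1], [0, 0, 0]], [[0, 0, -0.1], [0, 0, 0]], [[0, 0, -0.1], [0, 0, 0]], [[0, 0, -0.1], [0, 0, 0]], [[0, 0, -0.1], [0, 0, 0]], [[0, 0, -0.1], [0, 0, 0]], [[0, 0, -0.1], [0, 0, 0]], [[0, 0, -0.1], [0, 0, 0]], [[0, 0, -0.1], [0, 0, 0]], [[0, 0, -0.1], [0, 0, 0]]]}}

```text
time: 5.28
tcp_pos: [414.8, 238.4, 179.3]
orientation: [0.137, 0.991, 0.0, 0.0]
ft_force: [-1.7, -0.8, 5.2]
finger_gap: 0.3
gripper_force: 2.2
```

```bash
python3 - <<'E'
from h import *
s=env.read_state();print(s["tcp_pos"],s["ft_force"],s["moment"])
c=cv2.resize(env.camera("scene")[165:255,190:280],(400,400),interpolation=cv2.INTER_CUBIC)
w=cv2.resize(env.camera("wrist")[130:330,180:380],(400,400),interpolation=cv2.INTER_CUBIC)
cv2.imwrite("pics/s2.png",np.hstack([c,w]))
E
```

```text
[414.7746776  238.38536775 179.29485613] [-1.72716499 -0.82760624  5.15669699] [-0.06885375  0.31820869  0.02136401]
```

View pics/s2.png

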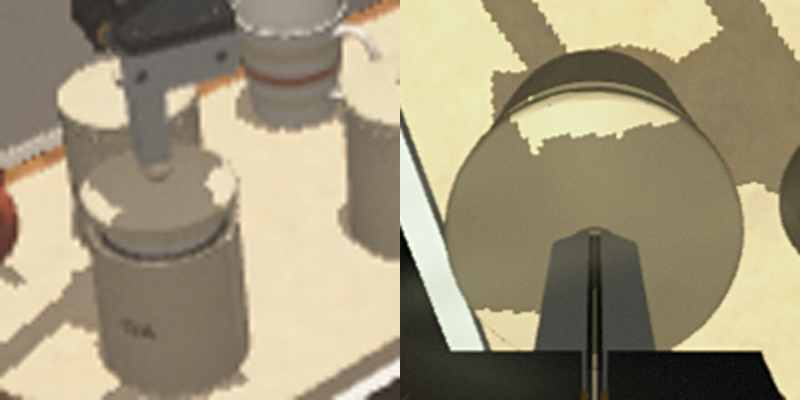

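The fingertips rest on the knob and the force is about 5 N, which matches the seal drag. The canister stands upright, so I press on.

Call:
{"method": "servo_tool", "body": {"motion": [[[0, 0, -0.08], [0, 0, 0]], [[0, 0, -0.08], [0, 0, 0]], [[0, 0, -0.08], [0, 0, 0]], [[0, 0, -0.08], [0, 0, 0]], [[0, 0, -0.08], [0, 0, 0]], [[0, 0, -0.08], [0, 0, 0]], [[0, 0, -0.08], [0, 0, 0]]]}}

```text
time: 5.97
tcp_pos: [414.7, 238.3, 164.6]
orientation: [0.137, 0.991, 0.0, 0.0]
ft_force: [-0.8, 1.1, 5.4]
finger_gap: 0.4
gripper_force: 2.1
```

Call:
{"method": "servo_tool", "body": {"motion": [[[0, 0, -0.04], [0, 0, 0]], [[0, 0, -0.04], [0, 0, 0]], [[0, 0, 0], [0, 0, 0]]]}}

```text
time: 6.22
tcp_pos: [414.6, 238.3, 162.6]
orientation: [0.137, 0.991, 0.0, 0.0]
ft_force: [-1.2, 0.8, 4.2]
finger_gap: 0.4
gripper_force: 1.5
```

Call:
{"method": "servo_tool", "body": {"motion": [[[0, 0, -0.03], [0, 0, 0]], [[0, 0, -0.03], [0, 0, 0]], [[0, 0, 0], [0, 0, 0]]]}}

```text
time: 6.47
tcp_pos: [414.8, 238.4, 162.2]
orientation: [0.137, 0.991, 0.0, 0.0]
ft_force: [-1.4, 0.8, 9.6]
finger_gap: 0.7
gripper_force: 3.9
```

Call:
{"method": "servo_tool", "body": {"motion": [[[0, 0, -0.03], [0, 0, 0]], [[0, 0, -0.03], [0, 0, 0]], [[0, 0, 0], [0, 0, 0]]]}}

```text
time: 6.72
tcp_pos: [415.0, 238.5, 162.0]
orientation: [0.137, 0.991, 0.0, 0.0]
ft_force: [-4.9, -0.5, 15.2]
finger_gap: 0.6
gripper_force: 6.9
```

The force climbs with no further travel, so the lid is on its stop at about the expected height. I hold briefly, then rise and move clear.

Call:
{"method": "servo_tool", "body": {"motion": [[[0, 0, 0], [0, 0, 0]], [[0, 0, 0], [0, 0, 0]], [[0, 0, 0], [0, 0, 0]], [[0, 0, 0.1], [0, 0, 0]], [[0, 0, 0.2], [0, 0, 0]], [[0, 0, 0.5], [0, 0, 0]], [[0, 0, 0.8], [0, 0, 0]], [[0, 0, 0.8], [0, 0, 0]], [[0, 0, 0.8], [0, 0, 0]], [[0, 0, 0.5], [0, 0, 0]], [[-0.3, -0.8, 0.1], [0, 0, 0]], [[-0.3, -0.8, 0], [0, 0, 0]], [[-0.3, -0.8, 0], [0, 0, 0]], [[-0.3, -0.8, 0], [0, 0, 0]], [[-0.2, -0.5, 0], [0, 0, 0]], [[0, 0, 0], [0, 0, 0]], [[0, 0, 0], [0, 0, 0]], [[0, 0, 0], [0, 0, 0]]]}}

```text
time: 8.22
tcp_pos: [379.6, 145.9, 254.4]
orientation: [0.137, 0.991, 0.0, -0.0]
ft_force: [-0.8, 0.4, 0.0]
finger_gap: 0.6
gripper_force: 0.0
```

```bash
python3 - <<'E'
from h import *
s=env.read_state();print(s["time"],s["tcp_pos"],s["ft_force"])
c=cv2.resize(env.camera("scene")[165:265,190:310],(480,400),interpolation=cv2.INTER_CUBIC)
w=cv2.resize(env.camera("top")[140:300,140:270],(318,400),interpolation=cv2.INTER_CUBIC)
cv2.imwrite("pics/s3.png",np.hstack([c,w]))
E
```

```text
8.2167 [379.55788175 145.92056872 254.40507462] [-0.7950017   0.38287676  0.01263111]
```

View pics/s3.png

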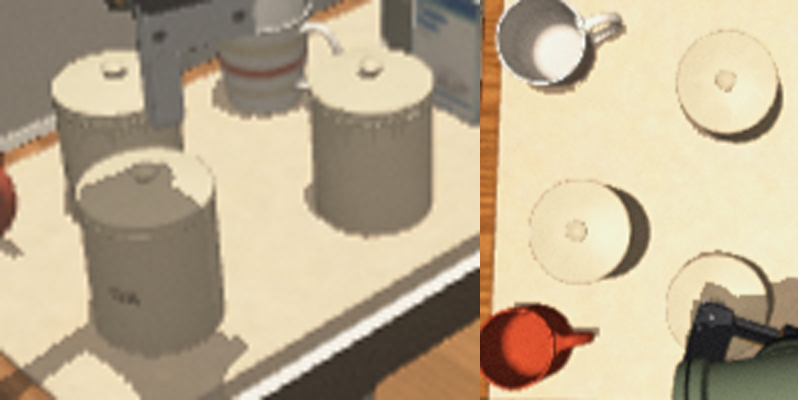

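The front canister's lid now sits flush with no gap. Its body and label at crop (123,297) haven't moved, and the other canisters and mugs look unchanged. The arm is clear, so I hand in.

```bash
python3 -c "
from rig import env
print(env.close_job())"
```

```text
the job is handed in; nothing more can be done
None
```

I pointed at the front canister, the one with the raised lid, for about 2 s, then pressed its lid home and moved clear; the last pictures show no gap and nothing else shifted, and the job is handed in, though no verdict came back.

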